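Snug the lid of the specimen canister

ROBOT

A 6-joint arm with a two-finger parallel gripper is mounted at the origin on the work surface. World frame = base frame: x ahead of the robot, y to its left, z up, the work surface at z = 0. Lengths are in m, angles in rad, forces in N, time in s.
With the tool pointing down it reaches from about 0.15 to 0.775 m from the base axis. Payload 6.1 kg.
Tool frame: the origin (TCP) lies midway between the tips of the shut fingers; the grasp point (between the pads) lies 19 mm behind it; z points along the fingers, y is the line along which they close (so a half turn about z gives the same grasp; the last joint's range is limited). The gripper opens to 85 mm and grips with 20 to 120 N. Pads are 22 mm wide; open, the fingers measure 114 mm over their backs; the gripper's body (76 mm by 85 mm) begins 54 mm behind the grasp point. The pads swing forward as they close: fully open they stand 13 mm farther back than shut.
Start: joints at [1.343, 0.126, -0.04, 1.405, 0, 1.571], TCP at [0.119, 0.511, 0.231] pointing down, gripper open.
Joint ranges: [-2.72, 2.72], [-0.95, 1.95], [-1.27, 1.35], [-1.78, 2.02], [-1.46, 1.47], [-3.14, 3.14]. Speed limits (rad/s): [2.39, 2.39, 3.01, 3.14, 3.14, 3.14].

INTERFACE

Orientations are given as a unit quaternion [x, y, z, w].
In Python, from cell import robot gives the robot as it stands.
- The arm moves only by the tool send_rows, never from a script. Its argument "moves" is a list of rows, each an object with "offset": the shift along the world's x, y, z in mm, a list of three; "spin": the turn about the world's z in degrees. In form: [{"offset": [x, y, z], "spin": spin}, ...]. A call has 1 to 5 rows; each row is the pose to reach, as a shift and turn from the pose commanded when the call began; what a row does not reach only later rows make up. A row lasts 1/12 s, in which the tool goes at most 41.7 mm and 7.16 degrees, less where a joint would pass 70% of its speed; a pose out of reach is approached as far as the arm can. A call with a gripper value outside its range is refused whole. "fingers" is the gripper's target within -1 to 1 (shut at 1, half-way at 0, fully open at -1), set as the call begins (left out, the last holds). The fingers move at their own pace and stop on an object; "force" is the grip in N (left out, the last holds). Time passes only in rows, so rows that repeat a pose let the fingers close. It gives the time, the measured TCP pose, the force, the opening and the grip force at its end, in the units of the state.
- robot.get_state(): the state, without advancing time (a new reading comes with each control period).
- robot.read_camera(name): name is "side" or "top"; returns (picture, depth): 400x640x3 uint8, blue, green, red; 400x640 float32, m along the optical axis (not along the pixel's ray), 0 where there is no reading.
- robot.camera_model(name): a dict with "camera_matrix" (3x3 intrinsics, pixels), "cam_to_world" (4x4, takes a point from camera to world coordinates). Camera axes: x right, y up, looking along -z (the intrinsics and any distortion apply to the point x, -y, -z); pixel columns grow to the right and rows downward; lengths in m; the calibration is good to about 2 mm. A picture is of the moment at which its call begins. camera_model takes no time and is no camera call.
- robot.sign_off(): hands the job in; it is judged then, once.
Trained networks look in the newest picture that a camera, given by its name, has taken for a name from the list of things; names that differ only in an ending like _2 or _b are one class to them, and where a whole thing is asked for, a point or a joint stands for the part that bears it (a point fixed in the world has none). Each returns a list of dicts, best first, with "confidence" (0 to 1); they miss things now and then, are a little off and sometimes report something else, mostly with a low value. They report only what shows in the picture. A call takes as long as a camera call. They do not tell look-alikes from the thing itself.
- robot.search_frame(camera, query): "point" ([column, row] in pixels, amid what is visible of it).
- robot.landmark_of(camera, query): "point" ([column, row] in pixels: a listed point, or the origin of a listed thing).
The state is a dict: "time": time; "joint_pos": joint angles; "joint_vel": joint speeds; "joint_torque": joint torques, N m; "position": TCP position; "ee_rot": TCP orientation; "wrist_force": force on the tool from outside, world axes, zero at the start; "torque": the same for the moment, N m; "finger_gap": finger opening in m; "finger_force": force on a finger pad.
Only numpy, scipy, OpenCV 4.12 (cv2) and the standard library are available. Lean on these libraries where they do the work, as an engineer would, in place of code of your own. Each camera call takes 0.05 s, during which the arm holds its last target. There are 200 camera calls.

TASK

The short, wide specimen canister is full: screw its lid down clockwise (seen from above) until it is snug, which is with the white pointer ridge on the lid about 15 degrees past the black rib on the canister's shoulder, where the gasket pushes back, and let go of it. Do not overtighten: the pointer must never reach 30 degrees past the rib. Leave the lid of the tall, narrow canister as it is.

Things in the scene. Friction and masses are not known exactly. Their poses are not given: they have to be found in the camera images.
- wide: The short, wide white canister, fixed upright in a round steel dock 120 mm across. Origin on its axis at the table top, z up, x towards the black rib on its sloping shoulder (90 mm across at 48 mm height, 52 mm at 62 mm, then a 52 mm neck). On it a grey round ribbed screw lid, 60 mm across, from 74 mm up to its flat top at 106 mm (2 mm higher per rad of turn left): grip it at any yaw.
- wide_pointer (a point): Outer end of the white pointer ridge on that lid, at the lid's top edge, 30 mm from the axis; x outward, z up. Starts 0.55 to 1.15 rad short (counterclockwise) of the rib; the lid is on its thread. Drag while turning 0.12 N m up to the rib; there the gasket begins: 0.3 N m, and 0.8 more per rad: snug at 15 deg past (0.5 N m), overtight at 30 deg (0.7 N m). Let go, it stays there (springs back to 20 deg if beyond).
- tall_pointer (a point): Outer end of the pointer on the lid of the other canister: tall, narrow, white, 64 mm across, lid 48 mm across with its top about 145 mm above the table, fixed in a like dock. This lid is loose too and must not be turned. The point lies at the lid's top edge, 24 mm from its axis; x points outward from the axis, z up.
Things that resemble listed ones, but are neither listed nor needed, are in the scene too. What is shaped like the wide but red is not meant.

How it is judged:
By the outcome, as a careful person would: the job done as asked, in the order asked, and still so for the second after the job is handed in, with the robot touching nothing.
It also fails if it takes over 38 s, if anything falls off the work surface, if the arm or the gripper's body presses on something with over 40 N, if the wrist force passes 120 N, or if a joint passes its speed limit or range.

## Working session

There is one attempt and no reset: what is moved stays moved. The work goes in short steps, Python scripts to look and compute and a tool call to move; the robot and the scene stay as the last step left them, time stands still between calls to the robot, and variables do not carry over. Pictures are saved under pics/ and viewed, at most 10 in all, crops included, and the job is handed in when it is done.

Besides the shell and the picture viewer there is one more tool, called by a JSON object that holds its "method" and its "body", one argument or row to a line. send_rows: Moves the arm, as the interface text tells. Its arguments: {"type":"object","properties":{"moves":{"type":"array"},"fingers":{"type":"number"},"force":{"type":"number"}},"required":["moves"]}

```bash
mkdir -p pics
cat > h.py <<'E'
import numpy as np, cv2
from cell import robot
def world(cam,px,depth=None,z=None):
    m=robot.camera_model(cam);K=np.array(m["camera_matrix"]);T=np.array(m["cam_to_world"])
    D=np.array(m.get("distortion",np.zeros(5)),float)
    u=cv2.undistortPoints(np.array([[px]],float),K,D)[0,0]
    r=np.array([u[0],-u[1],-1.])
    if depth is not None: return T[:3,:3]@(r*depth)+T[:3,3]
    d=T[:3,:3]@r;o=T[:3,3]
    return o+d*(z-o[2])/d[2]
E
python3 - <<'E'
from h import *
np.set_printoptions(precision=4,suppress=True)
for c in("side","top"):
    p,d=robot.read_camera(c);cv2.imwrite(f"pics/{c}0.png",p);np.save(f"{c}0.npy",d)
    m=robot.camera_model(c);print(c,m.keys(),np.array(m["cam_to_world"]))
    for q in("wide","wide_pointer","tall_pointer"):
        for f in(robot.search_frame,robot.landmark_of):
            for r in f(c,q):
                x=r["point"];dd=d[int(np.clip(x[1],0,399)),int(np.clip(x[0],0,639))]
                print(q,f.__name__,np.round(x),round(r["confidence"],2),world(c,x,depth=dd))
print(robot.get_state())
E
```

```text
side dict_keys(['camera_matrix', 'cam_to_world']) [[-0.9368  0.2153 -0.2759  0.2547]
 [-0.3498 -0.5939  0.7245  0.5193]
 [-0.0079  0.7752  0.6316  0.6458]
 [ 0.      0.      0.      1.    ]]
wide call [185. 302.] 0.72 [0.6459 0.1983 0.0611]
wide call [325. 214.] 0.69 [ 0.494  -0.128   0.0541]
wide call [437. 187.] 0.6 [ 0.2649 -0.3226  0.0538]
wide call [326. 222.] 0.7 [ 0.4911 -0.1226  0.0345]
wide call [190. 307.] 0.58 [0.6354 0.2003 0.0541]
wide call [438. 196.] 0.56 [ 0.2566 -0.3167  0.0312]
wide_pointer call [181. 280.] 0.94 [0.6522 0.1848 0.106 ]
wide_pointer call [442. 165.] 0.74 [ 0.2648 -0.3517  0.1039]
wide_pointer call [325. 190.] 0.62 [ 0.5034 -0.1528  0.1057]
wide_pointer call [180. 262.] 0.9 [0.7596 0.0805 0.0048]
wide_pointer call [434. 157.] 0.63 [ 0.289  -0.3752  0.108 ]
wide_pointer call [312. 185.] 0.59 [ 0.5936 -0.2935 -0.0003]
tall_pointer call [263. 277.] 0.86 [ 0.5712  0.0503 -0.0021]
top dict_keys(['camera_matrix', 'cam_to_world']) [[-0.027   0.9944 -0.1025  0.3664]
 [-0.9991 -0.0302 -0.0296 -0.0895]
 [-0.0325  0.1016  0.9943  1.2406]
 [ 0.      0.      0.    
[... 646 characters left out ...]
86 [ 0.2922 -0.393   0.0547]
wide_pointer call [241. 138.] 0.8 [0.6825 0.1622 0.1056]
tall_pointer call [241. 214.] 0.75 [0.4671 0.1536 0.1466]
tall_pointer call [241. 207.] 0.7 [0.4872 0.1532 0.1451]
{'time': 0.7, 'joint_pos': array([ 1.343 ,  0.1258, -0.0396,  1.4054, -0.    ,  1.5708]), 'joint_vel': array([-0.0001,  0.001 , -0.0009,  0.0013, -0.0001,  0.0014]), 'joint_torque': array([ -0.0009, -43.5554,  35.3026,   0.0008,  -0.0002,   0.    ]), 'position': array([0.1186, 0.5114, 0.2313]), 'ee_rot': array([0.1136, 0.9935, 0.    , 0.    ]), 'wrist_force': array([-0.3693, -0.8974,  0.0897]), 'torque': array([ 0.0307, -0.0331,  0.0034]), 'finger_force': 0.0, 'finger_gap': 0.08538111541219337}
```

View pics/top0.png

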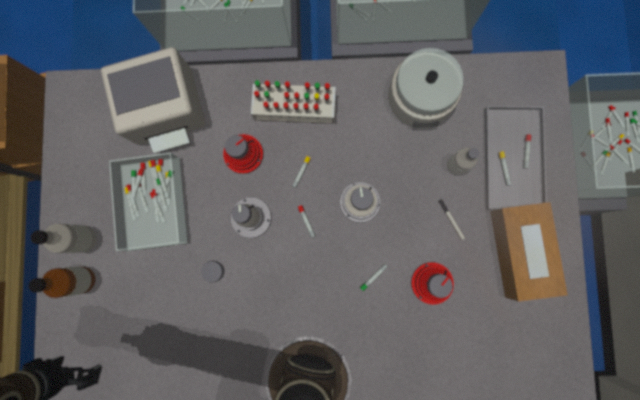

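View pics/side0.png

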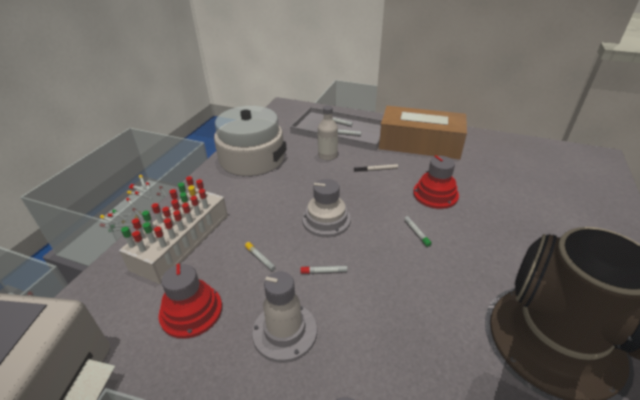

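The top view has the white wide canister at (360,201), the tall one at (245,215), and red look-alikes at (242,153) and (432,284). The side view has wide at (326,210) and tall at (282,310). Next I'll zoom in on wide.

Run:
```python
from h import *
np.set_printoptions(precision=4,suppress=True)
def cloud(c):
    d=np.load(f"{c}0.npy");v,u=np.mgrid[0:400,0:640]
    m=robot.camera_model(c);K=np.array(m["camera_matrix"]);T=np.array(m["cam_to_world"])
    P=np.stack([(u-K[0,2])/K[0,0]*d,-(v-K[1,2])/K[1,1]*d,-d],-1)
    return P@T[:3,:3].T+T[:3,3]
for c in("top","side"):
    P=cloud(c)
    for nm,x0,y0,h in(("wide",.494,-.16,.098),("tall",.487,.153,.138)):
        k=(abs(P[...,0]-x0)<.05)&(abs(P[...,1]-y0)<.05)&(P[...,2]>h)
        q=P[k];(cx,cy),r=cv2.minEnclosingCircle(q[:,:2].astype(np.float32));print(c,nm,len(q),q.mean(0),np.median(q[:,2]),cx,cy,r)
def crop(c,u,v,w=26,s=15):
    a=cv2.imread(f"pics/{c}0.png")[v-w//2:v+w//2+0,u-w//2:u+w//2]
    return cv2.resize(a,(390,390),interpolation=cv2.INTER_CUBIC)
cv2.imwrite("pics/crop1.png",np.hstack([crop("top",360,201,44),crop("side",326,208,60)]))
```

```text
top wide 397 [ 0.5052 -0.1653  0.1071] 0.10723852234332276 0.5055859684944153 -0.16552111506462097 0.030915411189198494
top tall 275 [0.4698 0.1561 0.1448] 0.14487244281073086 0.4703007936477661 0.15660591423511505 0.02494298666715622
side wide 396 [ 0.5035 -0.159   0.1069] 0.10749821611247723 0.5056925415992737 -0.16334651410579681 0.03128184378147125
side tall 622 [0.4684 0.1613 0.1453] 0.1456350391402656 0.4696822762489319 0.1590811014175415 0.02522159367799759
```

View pics/crop1.png

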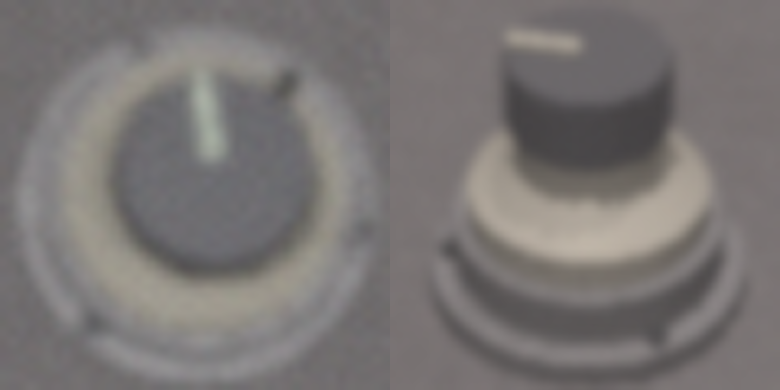

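Run:
```python
from h import *
c=np.array([.5055,-.1645])
f=lambda x,y:(338+x/8.864-.5+.06,179+y/8.864-.5+.06)
for n,p,z in(("tip",(202,68),.1072),("inner",(212,160),.1072),("rib48",(290,80),.048),("rib55",(286,88),.055),("rib60",(280,95),.06)):
    w=world("top",f(*p),z=z)[:2];d=w-c;print(n,w,np.hypot(*d),np.degrees(np.arctan2(d[1],d[0])))
m=robot.camera_model("side");
```

```text
tip [ 0.53722885 -0.16259426] 0.03178603523383926 3.437240592455193
inner [ 0.50885915 -0.16460053] 0.0033606588882476086 -1.714164603060913
rib48 [ 0.54136311 -0.19441358] 0.04670101619856759 -39.83164392728711
rib55 [ 0.53780284 -0.19242744] 0.042701463182625146 -40.84507598968888
rib60 [ 0.5348985  -0.19000919] 0.03892287659728565 -40.94830234893743
```

{"method": "send_rows", "body": {
  "moves": [
    {"offset":[18,-32,5],"spin":0},
    {"offset":[36,-64,10],"spin":0},
    {"offset":[55,-96,15],"spin":0},
    {"offset":[73,-128,20],"spin":0},
    {"offset":[92,-160,20],"spin":0}
  ],
  "fingers": -1,
  "force": 80
}}

```text
time: 1.12
position: [0.211, 0.3502, 0.2522]
ee_rot: [0.113, 0.994, 0.001, 0.0]
wrist_force: [1.5, -0.2, 1.0]
finger_gap: 0.085
finger_force: 0.0
```

{"method": "send_rows", "body": {
  "moves": [
    {"offset":[18,-32,0],"spin":0},
    {"offset":[36,-64,0],"spin":0},
    {"offset":[55,-96,0],"spin":0},
    {"offset":[73,-128,0],"spin":0},
    {"offset":[92,-160,0],"spin":0}
  ]
}}

```text
time: 1.53
position: [0.3028, 0.1898, 0.2516]
ee_rot: [0.113, 0.994, 0.0, 0.0]
wrist_force: [-0.1, 0.7, -0.5]
finger_gap: 0.0854
finger_force: 0.0
```

{"method": "send_rows", "body": {
  "moves": [
    {"offset":[18,-32,0],"spin":0},
    {"offset":[36,-64,0],"spin":0},
    {"offset":[55,-96,0],"spin":0},
    {"offset":[73,-128,0],"spin":0},
    {"offset":[92,-160,0],"spin":0}
  ]
}}

```text
time: 1.95
position: [0.395, 0.0295, 0.2517]
ee_rot: [0.114, 0.993, 0.0, 0.0]
wrist_force: [0.6, 0.3, 0.4]
finger_gap: 0.0853
finger_force: 0.0
```

{"method": "send_rows", "body": {
  "moves": [
    {"offset":[18,-32,0],"spin":0},
    {"offset":[36,-64,0],"spin":0},
    {"offset":[55,-96,0],"spin":0},
    {"offset":[73,-128,0],"spin":0},
    {"offset":[92,-160,0],"spin":0}
  ]
}}

```text
time: 2.37
position: [0.487, -0.1305, 0.2514]
ee_rot: [0.114, 0.993, 0.0, 0.0]
wrist_force: [1.1, 0.2, 0.6]
finger_gap: 0.085
finger_force: 0.0
```

{"method": "send_rows", "body": {
  "moves": [
    {"offset":[9,-17,-10],"spin":0},
    {"offset":[18.5,-34,-30],"spin":0},
    {"offset":[18.5,-34,-60],"spin":0},
    {"offset":[18.5,-34,-90],"spin":0},
    {"offset":[18.5,-34,-110],"spin":0}
  ]
}}

```text
time: 2.78
position: [0.5041, -0.1628, 0.1384]
ee_rot: [0.114, 0.993, 0.0, -0.001]
wrist_force: [0.0, 1.0, -0.5]
finger_gap: 0.0852
finger_force: 0.0
```

Run:
```python
from h import *
p,d=robot.read_camera("side");q,_=robot.read_camera("top")
f=lambda a,u,v,w:cv2.resize(a[v-w//2:v+w//2,u-w//2:u+w//2],(390,390),interpolation=cv2.INTER_CUBIC)
cv2.imwrite("pics/pre.png",np.hstack([f(q,360,201,80),f(p,326,190,100)]));print(robot.get_state()["position"])
```

```text
[ 0.50276949 -0.16205203  0.13760941]
```

View pics/pre.png

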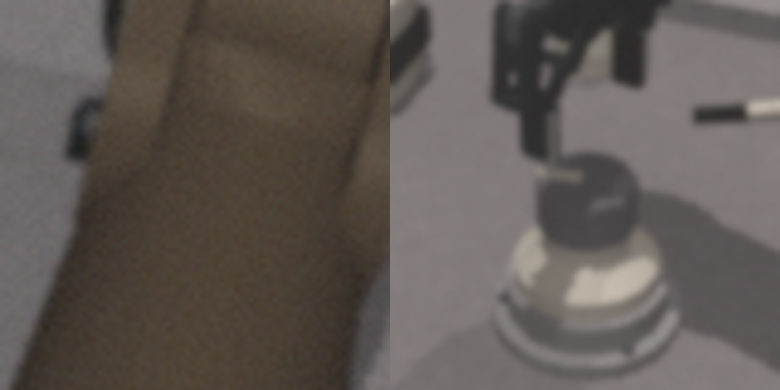

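The side crop shows the jaw tips at about (540,150) and (630,85), straddling the lid at about (590,185), so the gripper is centred. I'll check the settled position next.

Run:
```python
from h import *
for i in range(2):
    robot.read_camera("side");s=robot.get_state();print(s["position"],s["wrist_force"],s["torque"],s["joint_pos"],s["joint_vel"])
```

```text
[ 0.50396086 -0.16229658  0.14012481] [-0.06641755  0.02322233  0.53201447] [-0.00223164  0.03059867  0.0432549 ] [-3.11546570e-01  1.52187797e-01 -2.08954672e-01  1.21302406e+00
 -1.36609679e-05 -8.36269450e-02] [ 0.00345814 -0.02744412  0.06545358  0.02182683 -0.00078961  0.00042697]
[ 0.50503526 -0.1625327   0.14184795] [-0.16309129 -0.02043543  0.04155072] [ 0.04444076  0.03951096 -0.00788638] [-3.11357866e-01  1.51085965e-01 -2.06422981e-01  1.21357215e+00
  1.47252716e-06 -8.36370886e-02] [ 2.72487162e-03 -1.87474878e-02  3.76110378e-02  5.83818470e-03
 -2.31412155e-04  4.98382085e-05]
```

{"method": "send_rows", "body": {
  "moves": [
    {"offset":[0,-2,-25],"spin":0},
    {"offset":[0,-2,-48],"spin":0},
    {"offset":[0,-2,-65],"spin":0},
    {"offset":[0,-2,-74],"spin":0},
    {"offset":[0,-2,-74],"spin":0}
  ]
}}

```text
time: 3.4
position: [0.505, -0.1644, 0.0671]
ee_rot: [0.114, 0.994, 0.0, -0.0]
wrist_force: [-1.4, 0.2, -0.2]
finger_gap: 0.0856
finger_force: 0.0
```

{"method": "send_rows", "body": {
  "moves": [
    {"offset":[0,0,0],"spin":0},
    {"offset":[0,0,0],"spin":0},
    {"offset":[0,0,0],"spin":0},
    {"offset":[0,0,0],"spin":0},
    {"offset":[0,0,0],"spin":0}
  ],
  "fingers": 1,
  "force": 80
}}

```text
time: 3.82
position: [0.5062, -0.1656, 0.0699]
ee_rot: [0.114, 0.993, -0.001, 0.002]
wrist_force: [-2.3, -1.7, 6.2]
finger_gap: 0.0587
finger_force: 84.2
```

{"method": "send_rows", "body": {
  "moves": [
    {"offset":[0,0,0],"spin":0},
    {"offset":[0,0,0],"spin":0}
  ]
}}

```text
time: 3.98
position: [0.5062, -0.1657, 0.0699]
ee_rot: [0.114, 0.993, -0.001, 0.002]
wrist_force: [-2.2, -1.7, 5.7]
finger_gap: 0.0587
finger_force: 84.2
```

Run:
```python
from h import *
p,d=robot.read_camera("side")
a=p[150:250,276:376];cv2.imwrite("pics/grip.png",cv2.resize(a,(390,390),interpolation=cv2.INTER_CUBIC))
s=robot.get_state();print({k:s[k] for k in("time","position","ee_rot","wrist_force","torque","finger_gap","finger_force")})
```

```text
{'time': 4.0333, 'position': array([ 0.50620127, -0.16565921,  0.06990362]), 'ee_rot': array([ 0.11382224,  0.99349893, -0.00116285,  0.00173547]), 'wrist_force': array([-2.13112572, -1.16594685,  7.39747154]), 'torque': array([-0.42349102,  0.51130566,  0.00594801]), 'finger_gap': 0.05827420988303888, 'finger_force': 84.20850992202759}
```

View pics/grip.png

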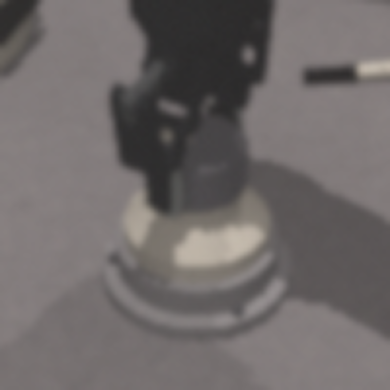

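Firm grip (58.7 mm gap). Turning clockwise.

{"method": "send_rows", "body": {
  "moves": [
    {"offset":[1,-1,0],"spin":-6},
    {"offset":[1,-1,0],"spin":-12},
    {"offset":[1,-1,0],"spin":-18},
    {"offset":[1,-1,0],"spin":-24},
    {"offset":[1,-1,0],"spin":-30}
  ]
}}

```text
time: 4.45
position: [0.506, -0.1661, 0.069]
ee_rot: [0.369, 0.929, -0.001, 0.001]
wrist_force: [-3.4, -1.4, 2.0]
finger_gap: 0.0586
finger_force: 84.8
```

```bash
cat >> h.py <<'E'
def yaw(s):
    x,y=s["ee_rot"][:2];return np.degrees(2*np.arctan2(y,x))
def rep(n=3):
    for i in range(n):
        robot.read_camera("side");s=robot.get_state();print(round(s["time"],2),"yaw",round(yaw(s)-2*np.degrees(np.arctan2(.9935,.1136)),2),s["position"].round(4),s["wrist_force"].round(1),s["torque"].round(3),round(s["finger_gap"],4))
E
python3 -c "from h import *;rep()"
```

```text
4.5 yaw -30.57 [ 0.506  -0.1661  0.0689] [-5.2 -0.7  5.9] [-0.179  0.884 -0.119] 0.0585
4.55 yaw -30.05 [ 0.506  -0.1661  0.0689] [-5.8 -0.4  7.5] [-0.229  1.044 -0.203] 0.0582
4.6 yaw -29.89 [ 0.506  -0.1661  0.0688] [-5.8 -1.9  7.1] [-0.229  1.071 -0.156] 0.0586
```

{"method": "send_rows", "body": {
  "moves": [
    {"offset":[0,0,0],"spin":-3},
    {"offset":[0,0,0],"spin":-6},
    {"offset":[0,0,0],"spin":-8}
  ]
}}

```text
time: 4.85
position: [0.5059, -0.1661, 0.0686]
ee_rot: [0.431, 0.903, -0.001, 0.0]
wrist_force: [-4.7, -1.0, 4.7]
finger_gap: 0.0581
finger_force: 84.4
```

```bash
python3 -c "from h import *;rep(4)"
```

```text
4.9 yaw -38.03 [ 0.5059 -0.1661  0.0686] [-4.8 -0.6  5.7] [-0.311  1.055 -0.041] 0.0582
4.95 yaw -37.89 [ 0.5059 -0.1661  0.0686] [-4.9 -0.9  4.9] [-0.293  1.044 -0.12 ] 0.0585
5.0 yaw -37.86 [ 0.5059 -0.1661  0.0686] [-5.  -1.   5.5] [-0.262  0.983 -0.154] 0.0584
5.05 yaw -37.85 [ 0.5059 -0.1661  0.0686] [-4.8 -1.   5.7] [-0.301  1.056 -0.146] 0.0584
```

{"method": "send_rows", "body": {
  "moves": [
    {"offset":[0,0,0],"spin":-2},
    {"offset":[0,0,0],"spin":-4}
  ]
}}

```text
time: 5.22
position: [0.5058, -0.1661, 0.0685]
ee_rot: [0.461, 0.887, -0.001, 0.0]
wrist_force: [-4.3, -0.8, 4.0]
finger_gap: 0.0583
finger_force: 84.5
```

```bash
python3 -c "from h import *;rep(4)"
```

```text
5.27 yaw -42.02 [ 0.5058 -0.1661  0.0685] [-4.7 -2.4  5.5] [-0.352  0.957  0.06 ] 0.0582
5.32 yaw -41.89 [ 0.5059 -0.1662  0.0685] [-5.1 -1.2  4.7] [-0.415  1.052 -0.152] 0.058
5.37 yaw -41.86 [ 0.5059 -0.1661  0.0685] [-5.1 -1.2  3.3] [-0.301  0.987 -0.147] 0.0583
5.42 yaw -41.85 [ 0.5059 -0.1662  0.0685] [-5.5 -1.   4.5] [-0.333  1.028 -0.136] 0.0588
```

{"method": "send_rows", "body": {
  "moves": [
    {"offset":[0,0,0],"spin":-2},
    {"offset":[0,0,0],"spin":-4}
  ]
}}

```text
time: 5.58
position: [0.5058, -0.1662, 0.0684]
ee_rot: [0.492, 0.871, -0.001, 0.0]
wrist_force: [-5.0, -2.9, 3.8]
finger_gap: 0.0585
finger_force: 84.5
```

```bash
python3 -c "from h import *;rep(4)"
```

```text
5.63 yaw -46.02 [ 0.5058 -0.1662  0.0684] [-4.6 -1.7  4.6] [-0.39   1.059  0.019] 0.0586
5.68 yaw -45.89 [ 0.5058 -0.1662  0.0684] [-5.4 -1.7  4.6] [-0.384  0.95  -0.139] 0.0588
5.73 yaw -45.85 [ 0.5058 -0.1662  0.0684] [-4.8 -1.7  4.5] [-0.397  1.03  -0.084] 0.0586
5.78 yaw -45.85 [ 0.5058 -0.1662  0.0684] [-6.3 -3.1  5.2] [-0.41   1.01  -0.142] 0.0584
```

```bash
sed -i 's/        robot.read_camera("side");s=robot/        i and robot.read_camera("side");s=robot/' h.py; python3 -c "from h import *;rep(1)"
```

```text
5.78 yaw -45.85 [ 0.5058 -0.1662  0.0684] [-6.3 -3.1  5.2] [-0.41   1.01  -0.142] 0.0584
```

{"method": "send_rows", "body": {
  "moves": [
    {"offset":[0,0,0],"spin":-1},
    {"offset":[0,0,0],"spin":-2},
    {"offset":[0,0,0],"spin":-3}
  ]
}}

```text
time: 6.03
position: [0.5058, -0.1662, 0.0683]
ee_rot: [0.514, 0.858, -0.001, 0.0]
wrist_force: [-4.7, -1.9, 2.9]
finger_gap: 0.0587
finger_force: 84.4
```

```bash
python3 -c "from h import *;rep(3)"
```

```text
6.03 yaw -48.85 [ 0.5058 -0.1662  0.0683] [-4.7 -1.9  2.9] [-0.515  1.086  0.369] 0.0587
6.08 yaw -48.9 [ 0.5058 -0.1662  0.0683] [-5.  -1.6  3.2] [-0.51   1.024  0.21 ] 0.0581
6.13 yaw -48.83 [ 0.5057 -0.1662  0.0683] [-4.6 -2.3  4.7] [-0.389  1.016  0.136] 0.0584
```

{"method": "send_rows", "body": {
  "moves": [
    {"offset":[0,0,0],"spin":-1},
    {"offset":[0,0,0],"spin":-2},
    {"offset":[0,0,0],"spin":-3}
  ]
}}

```text
time: 6.38
position: [0.5057, -0.1662, 0.0683]
ee_rot: [0.536, 0.844, -0.001, 0.0]
wrist_force: [-5.9, -1.4, 4.1]
finger_gap: 0.0585
finger_force: 84.4
```

```bash
python3 -c "from h import *;rep(3)"
```

```text
6.38 yaw -51.84 [ 0.5057 -0.1662  0.0683] [-5.9 -1.4  4.1] [-0.469  1.124  0.396] 0.0585
6.43 yaw -51.89 [ 0.5057 -0.1662  0.0683] [-4.9 -1.5  4.1] [-0.45   0.986  0.278] 0.0587
6.48 yaw -51.82 [ 0.5057 -0.1662  0.0683] [-4.6 -2.3  4.5] [-0.482  1.076  0.249] 0.0584
```

Gasket reached: 0.40 N m at −51.8° puts the rib at about −44.5°, which matches vision (44°). The snug target is about −59.5°.

{"method": "send_rows", "body": {
  "moves": [
    {"offset":[0,0,0],"spin":-1},
    {"offset":[0,0,0],"spin":-2},
    {"offset":[0,0,0],"spin":-3},
    {"offset":[0,0,0],"spin":-4}
  ]
}}

```text
time: 6.82
position: [0.5056, -0.1662, 0.0683]
ee_rot: [0.566, 0.825, -0.001, 0.0]
wrist_force: [-5.2, -2.4, 4.4]
finger_gap: 0.0586
finger_force: 84.4
```

```bash
python3 -c "from h import *;rep(2)"
```

```text
6.82 yaw -55.83 [ 0.5056 -0.1662  0.0683] [-5.2 -2.4  4.4] [-0.534  1.091  0.411] 0.0586
6.87 yaw -55.88 [ 0.5056 -0.1662  0.0683] [-5.9 -2.7  3. ] [-0.506  1.095  0.29 ] 0.0584
```

{"method": "send_rows", "body": {
  "moves": [
    {"offset":[0,0,0],"spin":-1},
    {"offset":[0,0,0],"spin":-2},
    {"offset":[0,0,0],"spin":-3},
    {"offset":[0,0,0],"spin":-3.5}
  ]
}}

```text
time: 7.2
position: [0.5056, -0.1662, 0.0683]
ee_rot: [0.59, 0.807, -0.001, 0.0]
wrist_force: [-5.2, -1.9, 4.0]
finger_gap: 0.0585
finger_force: 84.4
```

```bash
python3 -c "from h import *;rep(3)"
```

```text
7.2 yaw -59.32 [ 0.5056 -0.1662  0.0683] [-5.2 -1.9  4. ] [-0.505  1.159  0.442] 0.0585
7.25 yaw -59.33 [ 0.5056 -0.1662  0.0683] [-4.6 -1.9  3.8] [-0.497  1.131  0.407] 0.0584
7.3 yaw -59.29 [ 0.5056 -0.1662  0.0683] [-5.2 -1.8  3.8] [-0.507  1.105  0.321] 0.0587
```

Torque is about right, but slip is possible. I'll release, rise and look.

{"method": "send_rows", "body": {
  "moves": [
    {"offset":[0,0,0],"spin":0},
    {"offset":[0,0,0],"spin":0},
    {"offset":[0,0,0],"spin":0},
    {"offset":[0,0,0],"spin":0},
    {"offset":[0,0,0],"spin":0}
  ],
  "fingers": -1
}}

```text
time: 7.72
position: [0.5064, -0.1655, 0.0675]
ee_rot: [0.591, 0.806, 0.0, 0.0]
wrist_force: [0.3, -0.2, -0.2]
finger_gap: 0.0858
finger_force: 0.0
```

{"method": "send_rows", "body": {
  "moves": [
    {"offset":[0,0,20],"spin":0},
    {"offset":[0,0,50],"spin":0},
    {"offset":[0,0,90],"spin":0},
    {"offset":[0,20,130],"spin":0},
    {"offset":[-20,50,130],"spin":0}
  ]
}}

```text
time: 8.13
position: [0.4915, -0.1175, 0.2043]
ee_rot: [0.593, 0.805, 0.002, 0.006]
wrist_force: [0.5, 0.8, 0.7]
finger_gap: 0.0855
finger_force: 0.0
```

{"method": "send_rows", "body": {
  "moves": [
    {"offset":[-35,0,0],"spin":0},
    {"offset":[-70,0,0],"spin":0},
    {"offset":[-105,0,0],"spin":0},
    {"offset":[-140,0,0],"spin":0},
    {"offset":[-170,0,0],"spin":0}
  ]
}}

```text
time: 8.55
position: [0.3141, -0.1151, 0.1972]
ee_rot: [0.591, 0.807, 0.0, 0.0]
wrist_force: [0.3, -0.1, 0.1]
finger_gap: 0.0854
finger_force: 0.0
```

Run:
```python
from h import *
for c in("side","top"):
    p,d=robot.read_camera(c);cv2.imwrite(f"pics/{c}1.png",p)
f=lambda n,u,v,w:cv2.resize(cv2.imread(n)[v-w//2:v+w//2,u-w//2:u+w//2],(390,390),interpolation=cv2.INTER_CUBIC)
cv2.imwrite("pics/after.png",np.hstack([f("pics/top1.png",360,201,44),f("pics/side1.png",326,208,60)]))
s=robot.get_state();print(s["time"],s["position"])
```

```text
8.65 [ 0.31260694 -0.11503727  0.19769368]
```

View pics/after.png

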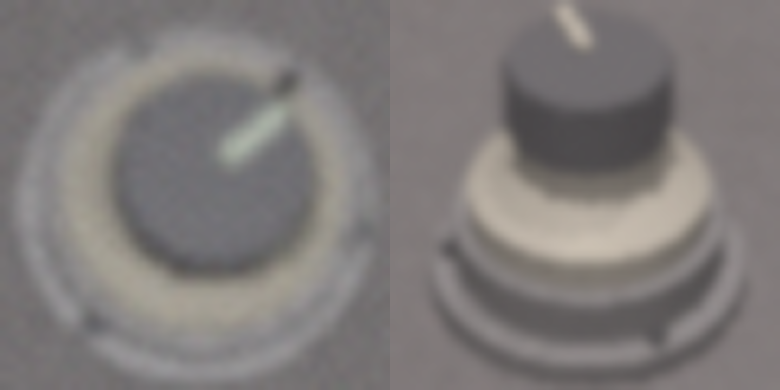

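The pointer now runs from about (228,158) to (298,103) in the top crop, near the rib at (288,85). I'll measure its angle properly in both views.

```bash
cat >> h.py <<'E'
def pang(c,img,z):
    g=img.astype(float).mean(2);C=np.array([.5055,-.1645]);P=[];W=[]
    v0,u0=(201,360) if c=="top" else (195,326)
    for v in range(v0-25,v0+25):
        for u in range(u0-25,u0+25):
            w=world(c,(u,v),z=z)[:2]
            if np.hypot(*(w-C))<.029:P.append(w);W.append(g[v,u])
    P=np.array(P);W=np.array(W);W=np.clip(W-np.median(W)-22,0,None);m=(P*W[:,None]).sum(0)/W.sum()
    q=P-m;e,V=np.linalg.eigh((q*W[:,None]).T@q);d=V[:,1];d=d*np.sign(d@(m-C))
    return c,np.degrees(np.arctan2(*d[::-1])).round(1),np.degrees(np.arctan2(*(m-C)[::-1])).round(1)
E
python3 - <<'E'
from h import *
for i,z in((0,.1075),(1,.106)):
    for c in("top","side"):print(i,pang(c,cv2.imread(f"pics/{c}{i}.png"),z))
# rib darkest centroid
for i in(0,1):
    g=cv2.imread(f"pics/top{i}.png").astype(float).mean(2)[182:194,366:376]
    w=np.clip(np.median(g)-20-g,0,None);v,u=np.mgrid[182:194,366:376];p=((u*w).sum()/w.sum(),(v*w).sum()/w.sum())
    for z in(.05,.055,.06):
        d=world("top",p,z=z)[:2]-np.array([.5055,-.1645]);print(i,p,z,np.hypot(*d),np.degrees(np.arctan2(d[1],d[0])))
E
```

```text
0 ('top', np.float64(6.9), np.float64(3.5))Traceback (most recent call last):
  File "<stdin>", line 3, in <module>
  File "h.py", line 21, in pang
    w=world(c,(u,v),z=z)[:2]
      ~~~~~^^^^^^^^^^^^^
  File "h.py", line 4, in world
    m=robot.camera_model(cam);K=np.array(m["camera_matrix"]);T=np.array(m["cam_to_world"])
ValueError: time passes only in moves, steps and waits
```

```bash
sed -i 's/^def world/M={c:robot.camera_model(c) for c in ("top","side")}\ndef world/; s/m=robot.camera_model(cam);K/m=M[cam];K/' h.py
python3 - <<'E'
from h import *
for i,z in((0,.1075),(1,.106)):
    for c in("top","side"):print(i,pang(c,cv2.imread(f"pics/{c}{i}.png"),z))
for i in(0,1):
    g=cv2.imread(f"pics/top{i}.png").astype(float).mean(2)[182:194,366:376]
    w=np.clip(np.median(g)-20-g,0,None);v,u=np.mgrid[182:194,366:376];p=((u*w).sum()/w.sum(),(v*w).sum()/w.sum())
    for z in(.05,.055,.06):
        d=world("top",p,z=z)[:2]-np.array([.5055,-.1645]);print(i,p,z,np.hypot(*d),np.degrees(np.arctan2(d[1],d[0])))
E
```

```text
0 ('top', np.float64(6.9), np.float64(3.5))
0 ('side', np.float64(7.3), np.float64(-8.7))
1 ('top', np.float64(-53.3), np.float64(-49.6))
1 ('side', np.float64(-48.5), np.float64(-54.7))
0 (np.float64(369.6), np.float64(188.45)) 0.05 0.043221177320022175 -39.90778789856147
0 (np.float64(369.6), np.float64(188.45)) 0.055 0.04238975992869331 -40.08748523242142
0 (np.float64(369.6), np.float64(188.45)) 0.06 0.04155877618273225 -40.27437070122321
1 (np.float64(369.6984924623115), np.float64(187.94472361809045)) 0.05 0.0445438767045574 -39.05081008622126
1 (np.float64(369.6984924623115), np.float64(187.94472361809045)) 0.055 0.04370495420463744 -39.21233302818671
1 (np.float64(369.6984924623115), np.float64(187.94472361809045)) 0.06 0.042866392637601516 -39.38017684077817
```

Estimates put the pointer about 12° past the rib (vision about 11.5°, torque about 12.8°). I'll regrip and add about 3°.

{"method": "send_rows", "body": {
  "moves": [
    {"offset":[35,0,0],"spin":0},
    {"offset":[70,0,0],"spin":0},
    {"offset":[105,0,0],"spin":0},
    {"offset":[140,-10,0],"spin":0},
    {"offset":[170,-20,0],"spin":0}
  ]
}}

```text
time: 9.07
position: [0.489, -0.1354, 0.197]
ee_rot: [0.591, 0.807, 0.0, 0.0]
wrist_force: [0.1, -0.2, 0.8]
finger_gap: 0.0858
finger_force: 0.0
```

{"method": "send_rows", "body": {
  "moves": [
    {"offset":[20,-30,0],"spin":0},
    {"offset":[20,-30,0],"spin":0},
    {"offset":[20,-30,-25],"spin":0},
    {"offset":[20,-30,-50],"spin":0},
    {"offset":[20,-30,-65],"spin":0}
  ]
}}

```text
time: 9.48
position: [0.5058, -0.1654, 0.1297]
ee_rot: [0.592, 0.806, -0.0, -0.001]
wrist_force: [-0.9, -0.0, -0.5]
finger_gap: 0.0852
finger_force: 0.0
```

{"method": "send_rows", "body": {
  "moves": [
    {"offset":[0,0,-20],"spin":0},
    {"offset":[0,0,-40],"spin":0},
    {"offset":[0,0,-55],"spin":0},
    {"offset":[0,0,-65],"spin":0},
    {"offset":[0,0,-65],"spin":0}
  ]
}}

```text
time: 9.9
position: [0.5049, -0.165, 0.065]
ee_rot: [0.592, 0.806, -0.001, -0.002]
wrist_force: [-0.3, 0.9, -0.1]
finger_gap: 0.0853
finger_force: 0.0
```

{"method": "send_rows", "body": {
  "moves": [
    {"offset":[0,0,0],"spin":0},
    {"offset":[0,0,0],"spin":0},
    {"offset":[0,0,0],"spin":0},
    {"offset":[0,0,0],"spin":0},
    {"offset":[0,0,0],"spin":0}
  ],
  "fingers": 1,
  "force": 90
}}

```text
time: 10.32
position: [0.5056, -0.1662, 0.0693]
ee_rot: [0.592, 0.806, -0.001, 0.001]
wrist_force: [-5.5, -0.6, 8.7]
finger_gap: 0.0582
finger_force: 94.9
```

```bash
python3 -c "from h import *;rep(3)"
```

```text
10.32 yaw -59.54 [ 0.5056 -0.1662  0.0693] [-5.5 -0.6  8.7] [-0.169  1.4    0.017] 0.0582
10.37 yaw -59.53 [ 0.5056 -0.1662  0.0693] [-6.7 -1.2  8.2] [-0.178  1.463  0.022] 0.0585
10.42 yaw -59.53 [ 0.5056 -0.1662  0.0693] [-6.  -0.8  7. ] [-0.128  1.4   -0.039] 0.0583
```

{"method": "send_rows", "body": {
  "moves": [
    {"offset":[0,0,0],"spin":-1},
    {"offset":[0,0,0],"spin":-2},
    {"offset":[0,0,0],"spin":-3}
  ]
}}

```text
time: 10.67
position: [0.5056, -0.1662, 0.0693]
ee_rot: [0.613, 0.79, -0.001, 0.001]
wrist_force: [-6.7, -1.8, 7.2]
finger_gap: 0.0585
finger_force: 94.5
```

```bash
python3 -c "from h import *;rep(3)"
```

```text
10.67 yaw -62.52 [ 0.5056 -0.1662  0.0693] [-6.7 -1.8  7.2] [-0.238  1.458  0.453] 0.0585
10.72 yaw -62.57 [ 0.5056 -0.1662  0.0693] [-7.1 -1.1  8. ] [-0.281  1.413  0.355] 0.0583
10.77 yaw -62.51 [ 0.5056 -0.1662  0.0693] [-5.9 -0.7  8.1] [-0.209  1.4    0.336] 0.0587
```

{"method": "send_rows", "body": {
  "moves": [
    {"offset":[0,0,0],"spin":0},
    {"offset":[0,0,0],"spin":0},
    {"offset":[0,0,0],"spin":0},
    {"offset":[0,0,0],"spin":0},
    {"offset":[0,0,0],"spin":0}
  ],
  "fingers": -1
}}

```text
time: 11.18
position: [0.5063, -0.1656, 0.0674]
ee_rot: [0.613, 0.79, 0.0, 0.0]
wrist_force: [-0.5, -0.1, -0.6]
finger_gap: 0.0856
finger_force: 0.0
```

{"method": "send_rows", "body": {
  "moves": [
    {"offset":[0,0,20],"spin":0},
    {"offset":[0,0,50],"spin":0},
    {"offset":[0,0,90],"spin":0},
    {"offset":[0,20,130],"spin":0},
    {"offset":[-20,50,130],"spin":0}
  ]
}}

```text
time: 11.6
position: [0.4915, -0.1175, 0.2042]
ee_rot: [0.614, 0.79, 0.002, 0.006]
wrist_force: [0.6, 0.9, 0.6]
finger_gap: 0.085
finger_force: 0.0
```

{"method": "send_rows", "body": {
  "moves": [
    {"offset":[-35,0,0],"spin":0},
    {"offset":[-70,0,0],"spin":0},
    {"offset":[-105,0,0],"spin":0},
    {"offset":[-140,0,0],"spin":0},
    {"offset":[-170,0,0],"spin":0}
  ]
}}

```text
time: 12.02
position: [0.3141, -0.1151, 0.1972]
ee_rot: [0.612, 0.791, -0.0, -0.0]
wrist_force: [1.2, 0.5, 0.3]
finger_gap: 0.0853
finger_force: 0.0
```

Run:
```python
from h import *
I={}
for c in("top","side"):
    I[c]=np.mean([robot.read_camera(c)[0].astype(float) for _ in range(6)],0);cv2.imwrite(f"pics/{c}2.png",I[c])
    print(pang(c,I[c],.106))
f=lambda a,u,v,w:cv2.resize(a[v-w//2:v+w//2,u-w//2:u+w//2],(390,390),interpolation=cv2.INTER_CUBIC)
cv2.imwrite("pics/final.png",np.hstack([f(I["top"],360,201,44),f(I["side"],326,208,60)]))
g=I["top"].mean(2)[182:194,366:376];w=np.clip(np.median(g)-20-g,0,None);v,u=np.mgrid[182:194,366:376]
d=world("top",((u*w).sum()/w.sum(),(v*w).sum()/w.sum()),z=.053)[:2]-np.array([.5055,-.1645]);print(np.degrees(np.arctan2(d[1],d[0])))
print(robot.get_state()["time"],robot.get_state()["wrist_force"])
```

```text
('top', np.float64(-53.6), np.float64(-51.5))
('side', np.float64(-51.8), np.float64(-56.2))
-39.091557377663854
12.6167 [-0.33129997  0.21631757 -0.05487508][ WARN:0@3.988] global loadsave.cpp:1063 imwrite_ Unsupported depth image for selected encoder is fallbacked to CV_8U.
```

View pics/final.png

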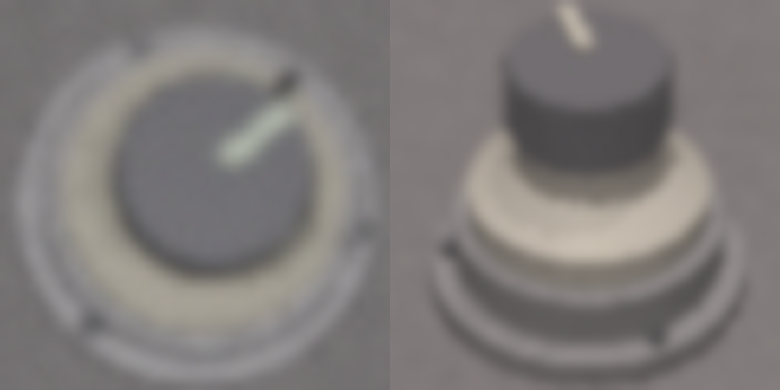

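The pointer is now at about −53.5° and the rib at about −39.5°, so it is about 14° past. The gasket-onset bracket gives 13.7 to 16.5°. The gripper is clear of everything, so I'm handing in.

```bash
python3 -c "from cell import robot;print(robot.sign_off())"
```

```text
the job is handed in; nothing more can be done
None
```

I screwed the wide canister's lid down to about 14° past the rib by camera, and the gasket's resistance suggests about 11–16°. I then released it, left the tall canister's lid alone, and handed the job in at about 12.6 s.

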